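# Hang the sample basket and hold the dryer's sprung arm out at its mark

### The job

Hang the wire sample basket by its handle on the hook of the dryer's sprung arm and let go of it while the arm is still fully in. Then take the arm's orange post and pull the arm out of its sleeve until the red band has just come completely out of the sleeve mouth (not more than about half a centimetre of bare rod behind it), which brings the basket over the heating plate; the spring pulls back, so finish while still gripping the post and holding the arm steady there, the basket hanging freely. Leave the two jars and the spare pan where they stand.

Things in the scene. Friction and masses are not known exactly. Their poses are not given: they have to be found in the camera images.
- dryer: Fixed white dryer, base 220 (x) x 350 (y) x 45 mm, deck at z 50 mm; origin: centre of its underside. Position and yaw vary. A 40 x 60 mm column at its (60, 135) mm, up to z 215, carries the sleeve. Round steel heating plate, 116 mm wide, top at z 61 mm, centred at its (0, -100) mm. Includes the sprung arm (rod, hook, post), which pulls out towards its -y.
- rod (a joint): How far the arm is pulled out, m: 0 = fully in; grows towards the dryer's -y; hard stop at 0.12. The spring pulls it back (3 N at 0 plus 80 N/m: about 10 N at the mark) and returns it if released. The red band's rear edge is level with the sleeve mouth at 0.080. The rod is a level 14 mm bar, axis at z 190 mm, 60 mm to the +x side of the dryer's origin.
- rod_hook (a point): Lowest point of the hook's wire (centre line), z 184 mm; moves with the rod. The hook is 8 mm brass wire in the dryer's xz plane: from the rod 60 mm towards -x to this valley (14 mm higher midway), then up to a free tip 24 mm farther to -x and 20 mm above the valley. Open at the top; enter with the bar above the tip, moving to the dryer's +x, then lower. Axes as the dryer's.
- rod_post (a point): Centre of the top of the orange upright post near the rod's outer end, the pulling grip: a vertical cylinder 16 mm in diameter, free for 48 mm from the rod's top up to this point (z 245 mm). It lies 95 mm from the hook along the dryer's -y and moves with the rod. Axes as the dryer's.
- sleeve_mouth (a point): Centre of the face of the sleeve's black collar (30 mm diameter) where the rod comes out; fixed to the dryer, z 190 mm. Axes as the dryer's.
- red_band (a point): Centre of the red band around the rod, 12 mm long along the rod; hidden inside the sleeve at rest. The band is just fully out when its centre is 6 mm outside the sleeve mouth, towards the dryer's -y.
- basket: Loose round wire basket holding a brown test piece, 0.1 to 0.2 kg, 72 mm wide, 45 mm high; origin: centre of its underside. Handle: 6 mm wire in its yz plane, uprights at y +-36 mm to z 76, then sloping up to a central peak at z 105 mm. On the peak a blue grip tab, 18 (x) x 10 (y) mm, z 107 to 157, pinched across y. The hook goes under the peak. Half a turn makes no difference.
- basket_bar (a point): The peak of the basket's wire handle (wire centre), 105 mm above the basket's underside; when hung it rests about 10 mm above the hook's valley point. Axes as the basket's.
- jar_amber: Loose stoppered amber glass jar, 62 mm in diameter, 90 mm high, origin at the centre of its underside. To be left alone.
- jar_green: Loose stoppered green glass jar, 62 mm in diameter, 90 mm high, origin at the centre of its underside. To be left alone.
- pan: Loose shallow aluminium pan, 70 mm in diameter, 14 mm high, origin at the centre of its underside. To be left alone.

How it is judged:
By the outcome, as a careful person would: the job done as asked, in the order asked, and still so for the second after the job is handed in, while the arm keeps its last pose, push and grip.
It also fails if it takes over 64 s, if anything falls off the work surface, if the arm or the gripper's body presses on something with over 40 N, if the wrist force passes 120 N, or if a joint passes its speed limit or range.

### The arm

A 7-joint arm with a two-finger parallel gripper is mounted at the origin on the work surface. World frame = base frame: x ahead of the robot, y to its left, z up, the work surface at z = 0. Lengths are in m, angles in rad, forces in N, time in s.
With the tool pointing down it reaches from about 0.425 to 0.875 m from the base axis. Payload 4.7 kg.
Tool frame: the origin (TCP) lies midway between the tips of the shut fingers; the grasp point (between the pads) lies 19 mm behind it (ctrl.grip_point_offset is the distance from the TCP to the grasp point, in m); z points along the fingers, y is the line along which they close (so a half turn about z gives the same grasp; the last joint's range is limited). The gripper opens to 87 mm and grips with 3 to 60 N. Pads are 19 mm wide; open, the fingers measure 117 mm over their backs; the gripper's body (75 mm by 190 mm) begins 51 mm behind the grasp point.
Start: joints at [1.186, 0.321, -0.07, 1.45, 0.023, 1.371, -0.057], TCP at [0.252, -0.599, 0.187] pointing down, gripper open.
Joint ranges: [-2.86, 2.86], [-0.3, 2.09], [-1.38, 1.24], [0.06, 2.45], [-1.56, 4.7], [0.09, 2.05], [-2.69, 2.69]. Speed limits (rad/s): [2.57, 2.57, 3.14, 3.14, 3.14, 3.14, 3.14].

### API

Orientations are given as a rotation vector (axis times angle).
In Python, from bench import ctrl gives the robot as it stands. The module is installed in compiled form; this text tells all that it offers.
- The arm moves only by the shell command python3 -m handwheel 'ROWS' [OPENING] [FORCE]. ROWS is JSON, a list of rows, each an object of numbers: "x", "y", "z": the shift along the tool's x, y, z in m; "wx", "wy", "wz": the turn, a rotation vector about the tool's x, y, z in degrees. A call has 1 to 10 rows; each row is the pose to reach, as a shift and turn from the pose commanded when the call began, along the tool's axes at that moment; what a row does not reach only later rows make up. A row lasts 1/12 s, in which the tool goes at most 41.7 mm and 7.16 degrees, less where a joint would pass 70% of its speed; a pose out of reach is approached as far as the arm can. A call with a gripper value outside its range is refused whole. OPENING is the finger opening in m, from 0 to 0.087, set as the call begins (- or left out, the last holds). The fingers move at their own pace and stop on an object; FORCE is the grip in N (left out, the last holds). Time passes only in rows, so rows that repeat a pose let the fingers close. It gives the time, the measured TCP pose, the force, the opening and the grip force at its end, in the units of the state.
- ctrl.get_state(): the state, without advancing time (a new reading comes with each control period).
- ctrl.get_image(name): name is "scene" or "top" or "wrist"; returns a dict with "image" (480x640x3 uint8, red, green, blue), "K" (3x3 intrinsics, pixels), "world_to_cam" (4x4, takes a point from world to camera coordinates); the wrist camera has in their place "hand_eye" (4x4, takes a point from camera to tool coordinates, whose origin is the TCP and whose axes are the flange's). Camera axes: x right, y down, z forward; pixel columns grow to the right and rows downward; lengths in m; the calibration is good to about 2 mm. A picture is of the moment at which its call begins: read the wrist's pose just before it. There is no depth.
- ctrl.close_job(): hands the job in; it is judged then, once.
The state is a dict: "time": time; "joint_positions": joint angles; "qd": joint speeds; "joint_torque": joint torques, N m; "position": TCP position; "tool_rot": TCP orientation; "ft_force": force on the tool from outside, world axes, zero at the start; "torque": the same for the moment, N m; "grip_width": opening from 0.0 (shut) to 1.0 (fully open); "grip_force": force on a finger pad.
Only numpy, scipy, OpenCV 4.12 (cv2) and the standard library are available. Lean on these libraries where they do the work, as an engineer would, in place of code of your own. Each camera call takes 0.05 s, during which the arm holds its last target. There are 200 camera calls.

## Working session

There is one attempt and no reset: what is moved stays moved. The work goes in short steps, Python scripts to look and compute and a shell command to move; the robot and the scene stay as the last step left them, time stands still between calls to the robot, and variables do not carry over. Pictures are saved under pics/ and viewed, at most 10 in all, crops included, and the job is handed in when it is done.

```bash
mkdir -p pics
cat > h.py <<'E'
from bench import ctrl
import numpy as np, cv2
from scipy.spatial.transform import Rotation as R
def cam(n):
    s=ctrl.get_state(); d=ctrl.get_image(n)
    if n=="wrist":
        T=np.eye(4);T[:3,:3]=R.from_rotvec(s["tool_rot"]).as_matrix();T[:3,3]=s["position"]
        W=np.linalg.inv(T@d["hand_eye"])
    else: W=np.array(d["world_to_cam"])
    return d["image"],np.array(d["K"]),W
def save(n,f):
    im,K,W=cam(n); cv2.imwrite(f"pics/{f}.png",im[:,:,::-1]); np.savez(f"pics/{f}.npz",K=K,W=W); return im,K,W
def load(f):
    d=np.load(f"pics/{f}.npz"); return d["K"],d["W"]
def onz(f,u,v,z):
    K,W=load(f); Rw=W[:3,:3];c=-Rw.T@W[:3,3]; r=Rw.T@np.linalg.solve(K,[u,v,1]); return c+r*(z-c[2])/r[2]
def proj(f,p):
    K,W=load(f); q=K@(W[:3,:3]@np.array(p)+W[:3,3]); return q[:2]/q[2]
def tool(p):  # world point-> shift in tool axes from the current TCP
    s=ctrl.get_state(); return R.from_rotvec(s["tool_rot"]).as_matrix().T@(np.array(p)-s["position"])
E
python3 - <<'E'
from h import *
save("top","top0");save("scene","sc0")
s=ctrl.get_state();print(R.from_rotvec(s["tool_rot"]).as_matrix().round(3),s["position"],s["time"],s["grip_width"])
for f in("top0","sc0"):
    W=load(f)[1];print(-W[:3,:3].T@W[:3,3],W[:3,:3].round(2))
E
```

```text
[[ 0.921  0.388 -0.001]
 [ 0.388 -0.921  0.002]
 [-0.    -0.002 -1.   ]] [ 0.25216506 -0.59849903  0.18566359] 0.1 0.9969794780341287
[ 0.31123801 -0.08344402  1.22625382] [[-0.   -1.    0.01]
 [-0.98  0.   -0.22]
 [ 0.22 -0.01 -0.98]]
[ 1.36256346 -0.45295426  0.72054437] [[ 0.41  0.91  0.03]
 [ 0.5  -0.2  -0.84]
 [-0.77  0.36 -0.53]]
```

View pics/top0.png

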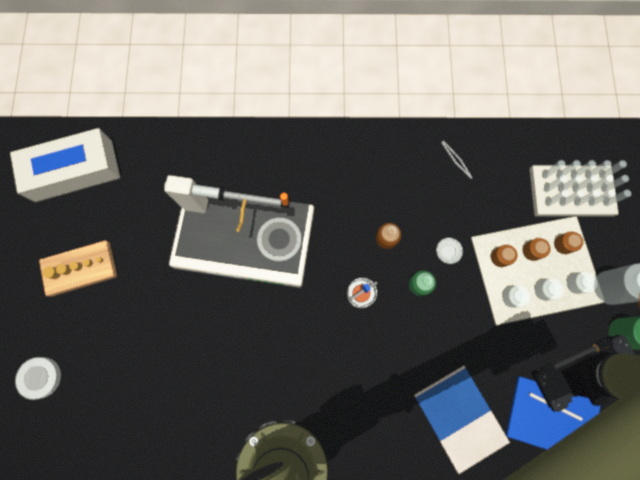

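View pics/sc0.png

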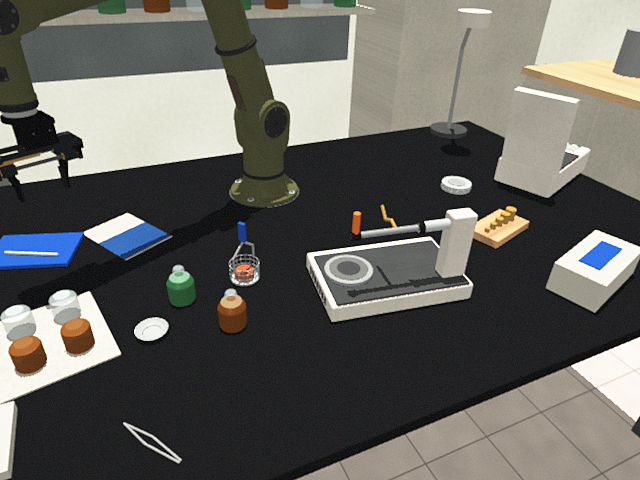

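The top view shows the dryer around (245,240), with its post at (284,199), hook at (240,215) and plate at (279,239). The basket is at (362,292) with its tab near (368,289), the jars are at (389,235) and (423,283), and the pan is at (450,250). The scene view agrees. I'll enlarge both views for exact pixels.

Run:
```python
from h import *
a=cv2.imread("pics/top0.png");b=cv2.imread("pics/sc0.png")
r=lambda i,x,y,w,h,k:cv2.resize(i[y:y+h,x:x+w],None,fx=k,fy=k,interpolation=cv2.INTER_CUBIC)
o=np.zeros((600,800,3),np.uint8)
o[:300,:400]=0
o[:360,:480]=r(a,160,170,160,120,3)
o[:320,480:800]=r(a,340,265,40,40,8)
o[360:600,:480]=r(b,345,195,160,80,3)
o[320:600,480:800]=r(b,220,215,40,35,8)
cv2.imwrite("pics/c1.png",o)
```

```text
(no output)
```

View pics/c1.png

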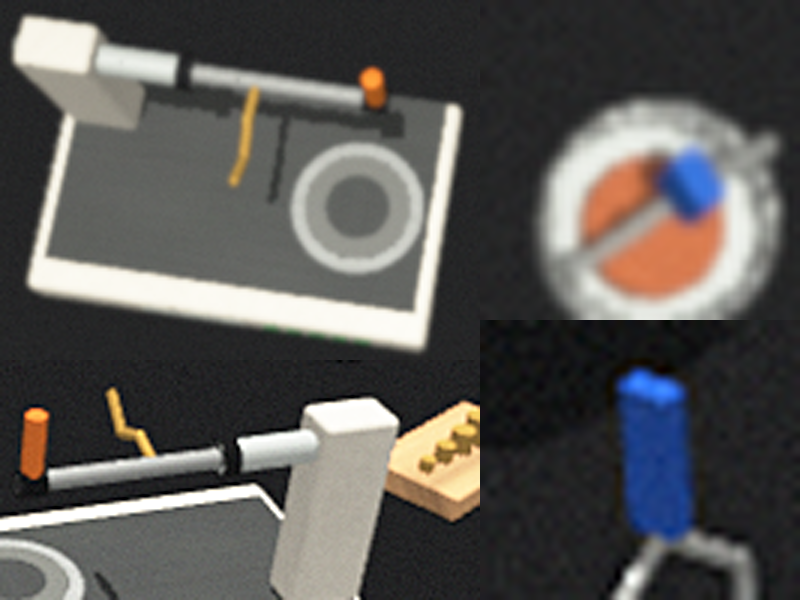

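The crops show:
- **Top view:** post top (283.7,194.3), hook tip (238.3,231), hook root (244.7,198.3), collar face (223.3,194.3), plate (279.3,239), tab about (366.4,288). The handle runs from (352.5,297) to (376,283).
- **Scene view:** tab top (241.5,223), tab bottom (242.5,242), post top (357,213).

Run:
```python
from h import *
from scipy.optimize import least_squares
# dryer fit
P={'plate':(0,-.1,.061),'mouth':None}
obs=[("plate",279.3,239),("tip",238.3,231),("post",283.7,194.3)]
# corners of deck top(z .05): image lower-left, lower right, upper right
cor=[((-.11,.175,.05),(170.3,257+8)),((-.11,-.175,.05),(300.5,278.5)),((.11,-.175,.05),(313,206))]
def pt(L,x): c,s=np.cos(x[2]),np.sin(x[2]); return np.array([x[0]+c*L[0]-s*L[1],x[1]+s*L[0]+c*L[1],L[2]])
def loc(x):
    h=x[3]
    return [((0,-.1,.061),(279.3,239)),((-.024,h,.204),(238.3,231)),((.06,h-.095,.245),(283.7,194.3))]
def res(x): return np.concatenate([proj("top0",pt(L,x))-uv for L,uv in loc(x)+cor[1:]]+[proj("sc0",pt((.06,x[3]-.095,.245),x))-(356.7,213.3)])
b=None
r=least_squares(res,[.4,.1,0,0],loss='soft_l1')
print(r.x,np.degrees(r.x[2]),r.fun.round(1))
x=r.x
for n,L in dict(hook=(0,x[3],.184),post=(.06,x[3]-.095,.245)).items(): print(n,pt(L,x))
# lines triangulate
def tri(a,b):
    A=[];
    for f,(u,v) in(("top0",a),("sc0",b)):
        K,W=load(f);M=K@W[:3]; A+= [u*M[2]-M[0],v*M[2]-M[1]]
    A=np.array(A);return np.linalg.lstsq(A[:,:3],-A[:,3],rcond=None)[0]
print("post tri",tri((283.7,194.3),(356.7,213.3)))
print("tab top",onz("sc0",241.5,223.1,.157),"tab bot",onz("sc0",242.5,241.9,.107))
print("tab mid top-view",onz("top0",366.4,288,.132), "tri", tri((366.4,288),(242,232.5)))
print("handle shoulders",onz("top0",352.5,297,.076),onz("top0",376.3,283.1,.076))
print("jars",onz("top0",389,235,.07),onz("top0",423,283,.07),onz("top0",450,250,.01))
print("basket ctr",onz("top0",340+180/8,265+215/8,.045))
np.save("dryer.npy",x)
```

```text
[ 0.58723356  0.11172309 -0.13942938 -0.02183059] -7.988715259236903 [-0.7 -0.6  0.1 -0.8  0.1  1.2  0.6  6.1  0.1 -2.6  0.1 -0.5]
hook [0.58419958 0.09010435 0.184     ]
post [ 0.6304144 -0.0123124  0.245    ]
post tri [ 0.63272693 -0.01289946  0.24521871]
tab top [ 0.43944337 -0.20350079  0.157     ] tab bot [ 0.44189733 -0.20462273  0.107     ]
tab mid top-view [ 0.4358231  -0.20488802  0.132     ] tri [ 0.43639867 -0.20401457  0.12984055]
handle shoulders [ 0.41971249 -0.17577375  0.076     ] [ 0.45452127 -0.23634753  0.076     ]
jars [ 0.58024407 -0.27373238  0.07      ] [ 0.45541981 -0.35551254  0.07      ] [ 0.5524661  -0.44746049  0.01      ]
basket ctr [ 0.43575524 -0.20425242  0.045     ]
```

Run:
```python
from h import *
print(tool([.4365,-.204,.225]))
```

```text
[ 0.3230785  -0.2920036  -0.03886373]
```

```bash
python3 -m handwheel '[{"x":0.03,"y":-0.02,"z":-0.02},{"x":0.06,"y":-0.05,"z":-0.039},{"x":0.09,"y":-0.08,"z":-0.039,"wz":-2},{"x":0.12,"y":-0.107,"z":-0.039,"wz":-4},{"x":0.15,"y":-0.135,"z":-0.039,"wz":-6},{"x":0.18,"y":-0.162,"z":-0.039,"wz":-7},{"x":0.21,"y":-0.19,"z":-0.039,"wz":-7},{"x":0.24,"y":-0.217,"z":-0.039,"wz":-7},{"x":0.27,"y":-0.244,"z":-0.039,"wz":-7},{"x":0.295,"y":-0.268,"z":-0.039,"wz":-7}]' 0.06
python3 -m handwheel '[{},{},{}]'
python3 - <<'E'
from h import *
im,K,W=save("wrist","w1")
print(tool([.4365,-.204,.225]),proj("w1",[.4365,-.204,.157]))
E
```

```text
[ 0.3230933  -0.29210917 -0.0387989 ] [-407.68117362 -498.67726462]invalid input at $[0]: expected keys x, y, z, wx, wy, wz
invalid input at $[0]: expected keys x, y, z, wx, wy, wz
```

View pics/w1.png

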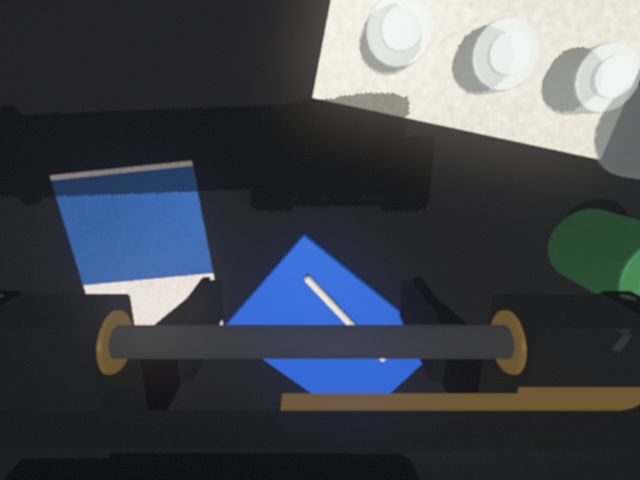

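The move was refused because every row needs all six keys. The picture shows only the start area: the notebook below, with the fingers at the sides near row 340.

```bash
python3 -m handwheel '[{"x":0.02,"y":-0.01,"z":-0.03,"wx":0,"wy":0,"wz":0},{"x":0.05,"y":-0.04,"z":-0.039,"wx":0,"wy":0,"wz":0},{"x":0.08,"y":-0.07,"z":-0.039,"wx":0,"wy":0,"wz":-2},{"x":0.11,"y":-0.1,"z":-0.039,"wx":0,"wy":0,"wz":-4},{"x":0.14,"y":-0.127,"z":-0.039,"wx":0,"wy":0,"wz":-6},{"x":0.17,"y":-0.154,"z":-0.039,"wx":0,"wy":0,"wz":-7},{"x":0.2,"y":-0.181,"z":-0.039,"wx":0,"wy":0,"wz":-7},{"x":0.23,"y":-0.208,"z":-0.039,"wx":0,"wy":0,"wz":-7},{"x":0.26,"y":-0.235,"z":-0.039,"wx":0,"wy":0,"wz":-7},{"x":0.27,"y":-0.25,"z":-0.039,"wx":0,"wy":0,"wz":-7}]' 0.06
python3 -m handwheel '[{"x":0,"y":0,"z":0,"wx":0,"wy":0,"wz":0},{"x":0,"y":0,"z":0,"wx":0,"wy":0,"wz":0}]'
python3 - <<'E'
from h import *
im,K,W=save("wrist","w2")
print(tool([.4365,-.204,.225]),proj("w2",[.4365,-.204,.157]))
E
```

```text
time: 0.98
position: [0.4071, -0.2577, 0.2258]
tool_rot: [-3.032, -0.82, -0.003]
ft_force: [0.2, 0.4, -0.2]
grip_width: 0.691
grip_force: 0.0
time: 1.15
position: [0.4043, -0.263, 0.2257]
tool_rot: [3.034, 0.813, -0.001]
ft_force: [-0.4, -0.1, -0.6]
grip_width: 0.694
grip_force: 0.0
[ 0.05852354 -0.0360662   0.0005201 ] [262.90640737 160.15200911]
```

View pics/w2.png

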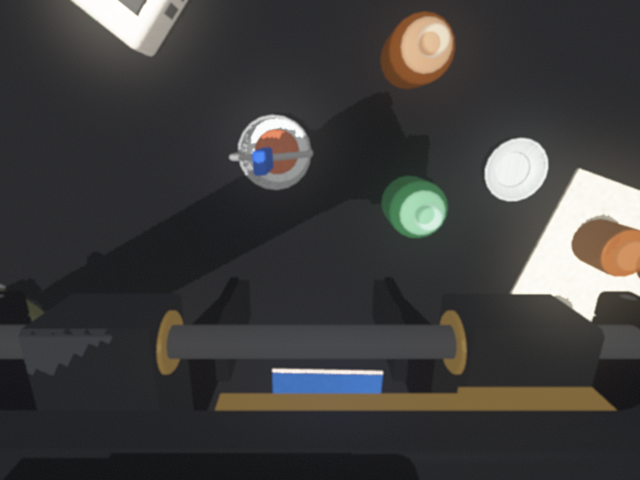

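The wrist view shows the tab top at (260,157) and the handle shoulders at (236,157) and (309,153), close to the prediction of (263,160).

Run:
```python
from h import *
p=onz("w2",260,157,.157);print(p,tool(p))
a=onz("w2",235,157,.078);b=onz("w2",309.5,153,.078);print(a,b,tool(b)-tool(a),(a+b)/2,tool((a+b)/2),np.linalg.norm(a-b))
```

```text
[ 0.43742218 -0.20116223  0.157     ] [ 0.06079313 -0.03810985  0.06851698]
[ 0.41543321 -0.17453423  0.078     ] [ 0.45311985 -0.2326766   0.078     ] [3.75499884e-03 6.91860971e-02 3.86606023e-05] [ 0.43427653 -0.20360542  0.078     ] [ 0.05691565 -0.03760383  0.14752061] 0.06928793215027373
```

```bash
python3 -m handwheel '[{"x":0.03,"y":-0.02,"z":0,"wx":0,"wy":0,"wz":-2},{"x":0.05,"y":-0.035,"z":0,"wx":0,"wy":0,"wz":-3},{"x":0.059,"y":-0.0375,"z":0.01,"wx":0,"wy":0,"wz":-3},{"x":0.059,"y":-0.0375,"z":0.03,"wx":0,"wy":0,"wz":-3},{"x":0.059,"y":-0.0375,"z":0.06,"wx":0,"wy":0,"wz":-3},{"x":0.059,"y":-0.0375,"z":0.085,"wx":0,"wy":0,"wz":-3},{"x":0.059,"y":-0.0375,"z":0.1,"wx":0,"wy":0,"wz":-3},{"x":0.059,"y":-0.0375,"z":0.105,"wx":0,"wy":0,"wz":-3},{"x":0.059,"y":-0.0375,"z":0.105,"wx":0,"wy":0,"wz":-3}]' 0.06
python3 -m handwheel '[{"x":0,"y":0,"z":0,"wx":0,"wy":0,"wz":0},{"x":0,"y":0,"z":0,"wx":0,"wy":0,"wz":0},{"x":0,"y":0,"z":0,"wx":0,"wy":0,"wz":0},{"x":0,"y":0,"z":0,"wx":0,"wy":0,"wz":0},{"x":0,"y":0,"z":0,"wx":0,"wy":0,"wz":0},{"x":0,"y":0,"z":0,"wx":0,"wy":0,"wz":0}]' 0 30
```

```text
time: 1.95
position: [0.435, -0.203, 0.119]
tool_rot: [-3.012, -0.884, 0.004]
ft_force: [0.2, -0.5, 0.7]
grip_width: 0.685
grip_force: 0.0
time: 2.45
position: [0.4369, -0.202, 0.1211]
tool_rot: [3.013, 0.888, 0.001]
ft_force: [0.2, -0.5, -0.0]
grip_width: 0.321
grip_force: 0.0
```

```bash
python3 -m handwheel '[{"x":0,"y":0,"z":0,"wx":0,"wy":0,"wz":0},{"x":0,"y":0,"z":0,"wx":0,"wy":0,"wz":0},{"x":0,"y":0,"z":0,"wx":0,"wy":0,"wz":0},{"x":0,"y":0,"z":0,"wx":0,"wy":0,"wz":0},{"x":0,"y":0,"z":0,"wx":0,"wy":0,"wz":0},{"x":0,"y":0,"z":0,"wx":0,"wy":0,"wz":0}]'
python3 -m handwheel '[{"x":0,"y":0,"z":-0.02,"wx":0,"wy":0,"wz":0},{"x":0,"y":0,"z":-0.05,"wx":0,"wy":0,"wz":0},{"x":0,"y":0,"z":-0.08,"wx":0,"wy":0,"wz":0},{"x":0,"y":0,"z":-0.11,"wx":0,"wy":0,"wz":0},{"x":0,"y":0,"z":-0.125,"wx":0,"wy":0,"wz":0},{"x":0,"y":0,"z":-0.13,"wx":0,"wy":0,"wz":0},{"x":0,"y":0,"z":-0.13,"wx":0,"wy":0,"wz":0}]'
python3 - <<'E'
from h import *
x=np.load("dryer.npy"); M=R.from_rotvec(ctrl.get_state()["tool_rot"]).as_matrix()
print(np.degrees(np.arctan2(M[1,1],M[0,1])))
c,s=np.cos(x[2]),np.sin(x[2])
for dx in(-.07,0): p=np.array([x[0]+c*dx-s*x[3],x[1]+s*dx+c*x[3],.252]); print(p,tool(p))
E
```

```text
time: 2.95
position: [0.4372, -0.2018, 0.1215]
tool_rot: [3.013, 0.888, 0.001]
ft_force: [-0.5, -0.1, 6.1]
grip_width: 0.01
grip_force: 3.0
time: 3.53
position: [0.4371, -0.2021, 0.2515]
tool_rot: [3.012, 0.888, 0.002]
ft_force: [0.0, -0.2, -1.0]
grip_width: 0.005
grip_force: 0.0
-57.1502510195206
[0.5148789  0.09983282 0.252     ] [ 0.22908625 -0.21148777 -0.00072152]
[0.58419958 0.09010435 0.252     ] [ 0.28204511 -0.16571284 -0.0006007 ]
```

The fingers shut without the tab, so I'll look again.

Run:
```python
from h import *
a=save("wrist","w3")[0];b=save("scene","s3")[0]
im=np.zeros((600,800,3),np.uint8)
im[:300,:400]=cv2.resize(a,(400,300));
t=save("top","t3")[0]
im[:300,400:]=cv2.resize(t[255:315,320:400],(400,300),interpolation=cv2.INTER_CUBIC)
im[300:,:400]=cv2.resize(b[200:290,190:310],(400,300),interpolation=cv2.INTER_CUBIC)
im[300:,400:]=cv2.resize(a[200:425,170:470],(400,300),interpolation=cv2.INTER_CUBIC)
cv2.imwrite("pics/c3.png",im[:,:,::-1])
```

```text
(no output)
```

View pics/c3.png

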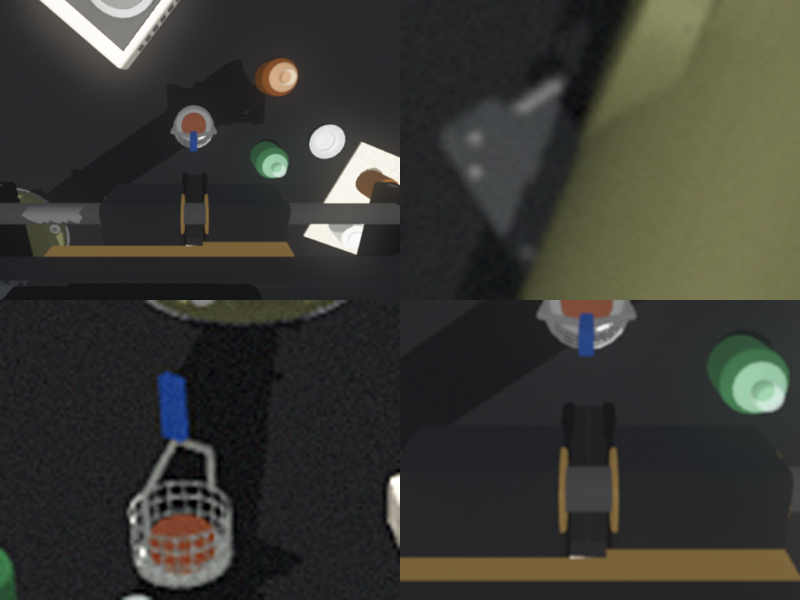

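The basket still stands upright and empty-handed. The tab top is at about (309,238) in the wrist image and its foot at (309,213).

Run:
```python
from h import *
p=onz("w3",309,238,.157);print("tab top",p,tool(p))
p=onz("w3",309,213,.107);print("tab bottom",p,tool(p))
for n,(u,v,k) in dict(top=(190+172*.3,200+(376-300)*.3,.157),bot=(190+174*.3,200+(440-300)*.3,.107)).items():
    p=onz("s3",u,v,k);print("scene",n,p,tool(p))
W=load("w3")[1];print("cam in tool",tool(-W[:3,:3].T@W[:3,3]), "TCP px",proj("w3",ctrl.get_state()["position"]),ctrl.grip_point_offset)
```

```text
tab top [ 0.42879756 -0.2049947   0.157     ] [-0.00748088 -0.00057122  0.09178943]
tab bottom [ 0.43723944 -0.19931417  0.107     ] [ 0.0027701  -0.00063181  0.1417739 ]
scene top [ 0.43822359 -0.20288978  0.157     ] [0.00157983 0.00277298 0.09176646]
scene bot [ 0.4420515  -0.20540375  0.107     ] [0.00350986 0.0070942  0.14175221]
cam in tool [ 7.93798714e-02  1.41139595e-04 -2.01066920e-01] TCP px [309.67011597 270.03248367] 0.0187
```

Run:
```python
from h import *
def tri(l):
    A=[]
    for f,u,v in l:
        K,W=load(f);M=K@W[:3]; A+=[u*M[2]-M[0],v*M[2]-M[1]]
    A=np.array(A);return np.linalg.lstsq(A[:,:3],-A[:,3],rcond=None)[0]
def blue(f,roi):
    im=cv2.imread(f"pics/{f}.png").astype(int);b,g,r=im[...,0],im[...,1],im[...,2]
    m=(b>r+40)&(b>g+30);k=np.zeros_like(m);x,y,w,h=roi;k[y:y+h,x:x+w]=1;v,u=np.nonzero(m&k)
    P=np.c_[u,v].astype(float);c=P.mean(0);_,_,V=np.linalg.svd(P-c);t=(P-c)@V[0]
    return c,c+V[0]*t.min(),c+V[0]*t.max(),len(P)
for w,s,rw,rs in(("w2","sc0",(240,130,50,60),(225,210,35,40)),("w3","s3",(280,190,60,70),(225,210,35,40))):
    a=blue(w,rw);b=blue(s,rs);print(a,b)
    print("centroid",tri([(w,*a[0]),(s,*b[0])]))
    print(tri([(w,*(a[1] if a[1][1]>a[2][1] else a[2])),(s,*min(b[1:3],key=lambda q:q[1]))]),tri([(w,*(a[1] if a[1][1]<a[2][1] else a[2])),(s,*max(b[1:3],key=lambda q:q[1]))]))
p=load("w3")[0];print(p)
```

```text
(array([261.94489796, 160.92653061]), array([264.31654307, 147.1913126 ]), array([259.41308767, 175.58933413]), 490) (array([241.55813953, 231.3255814 ]), array([240.43823084, 220.84629796]), array([242.71359407, 242.13747669]), 172)
centroid [ 0.43183295 -0.20221618  0.13006511]
[ 0.4259629  -0.20393169  0.15559967] [ 0.43867992 -0.20048444  0.10382964]
(array([309.29069767, 226.63081395]), array([309.27450187, 210.99660787]), array([309.30662183, 242.00279013]), 344) (array([241.55882353, 231.60588235]), array([240.38768281, 220.84891909]), array([242.70580075, 242.1409031 ]), 170)
centroid [ 0.43134833 -0.20296264  0.12925007]
[ 0.42737489 -0.20427987  0.15707803] [ 0.43718289 -0.20139095  0.10244227]
[[364.43525883   0.         311.06716004]
 [  0.         364.43525883 238.14424188]
 [  0.           0.           1.        ]]
```

Run:
```python
from h import *
b=cv2.imread("pics/s3.png")
W=ctrl.get_state()["position"];print(W,proj("s3",W),proj("s3",W+[0,0,.0187]))
cv2.imwrite("pics/c4.png",cv2.resize(b[110:290,120:360],(800,600),interpolation=cv2.INTER_CUBIC))
```

```text
[ 0.43564442 -0.2015447   0.24877585] [239.5911715  186.45837217] [239.10850628 178.77071214]
```

View pics/c4.png

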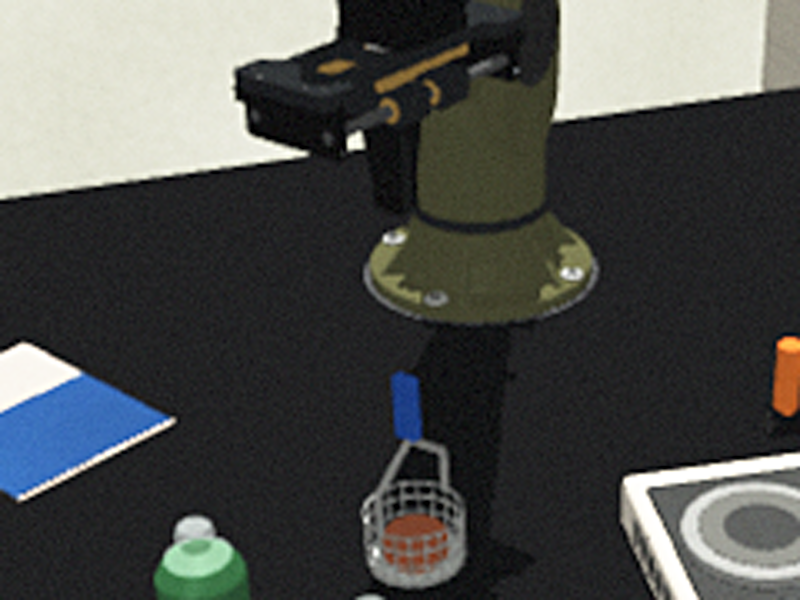

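The shut fingertips appear near (238,175) in the scene image, while the stated TCP projects to (240,186). The fingers seem to end above the stated TCP. I'll brighten the image to check.

Run:
```python
from h import *
o=[]
for f,(x,y) in (("s3",(200,130)),("w3",(260,200))):
    b=cv2.imread(f"pics/{f}.png")[y:y+90,x:x+60+30].astype(float)
    b=np.clip((b/255)**.45*255,0,255).astype(np.uint8)
    o.append(cv2.resize(b,(400,400),interpolation=cv2.INTER_CUBIC))
cv2.imwrite("pics/c5.png",np.hstack(o))
```

```text
(no output)
```

View pics/c5.png

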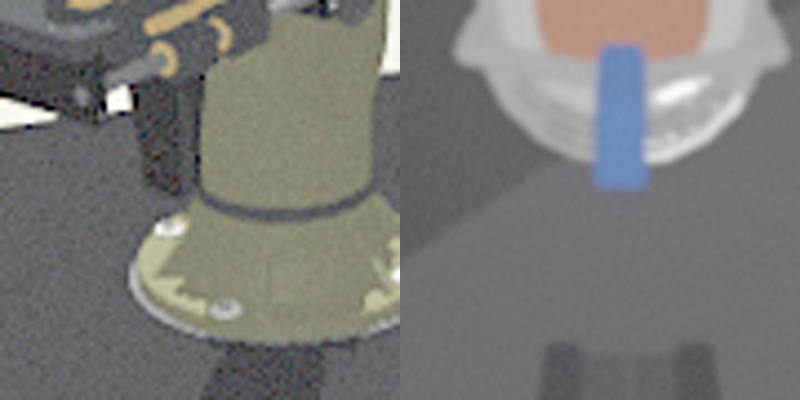

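Run:
```python
from h import *
A=[]
for f,u,v in(("w3",312.3,277.6),("s3",237.8,173.4)):
    K,W=load(f);M=K@W[:3]; A+=[u*M[2]-M[0],v*M[2]-M[1]]
A=np.array(A);p=np.linalg.lstsq(A[:,:3],-A[:,3],rcond=None)[0];print(p,tool(p),ctrl.get_state()["position"])
for dz in(0,.01,.02,.03):
  for dx in (-.01,0,.01):
    q=np.array(ctrl.get_state()["position"])+R.from_rotvec(ctrl.get_state()["tool_rot"]).as_matrix()@[dx,0,-dz]; print(dx,dz,proj("w3",q).round(),proj("s3",q).round(),end=';')
```

```text
[ 0.44156366 -0.20249675  0.28202962] [ 0.00440484  0.00392195 -0.0332712 ] [ 0.43564442 -0.2015447   0.24877585]
-0.01 0 [310. 286.] [236. 185.];0 0 [310. 270.] [240. 186.];0.01 0 [310. 254.] [243. 188.];-0.01 0.01 [310. 293.] [236. 181.];0 0.01 [310. 277.] [239. 182.];0.01 0.01 [310. 260.] [243. 184.];-0.01 0.02 [310. 301.] [236. 177.];0 0.02 [310. 284.] [239. 178.];0.01 0.02 [310. 266.] [243. 179.];-0.01 0.03 [310. 309.] [235. 173.];0 0.03 [310. 292.] [239. 174.];0.01 0.03 [310. 273.] [242. 175.];
```

The stated TCP is about 30 mm beyond the real fingertips; two cameras agree on this. The pads only brushed the top of the tab. I'll offset every target by −30 mm in z and grasp again.

```bash
python3 -m handwheel '[{"x":-0.002,"y":0,"z":0,"wx":0,"wy":0,"wz":0},{"x":-0.002,"y":0,"z":0,"wx":0,"wy":0,"wz":0},{"x":-0.002,"y":0,"z":0,"wx":0,"wy":0,"wz":0},{"x":-0.002,"y":0,"z":0.01,"wx":0,"wy":0,"wz":0},{"x":-0.002,"y":0,"z":0.035,"wx":0,"wy":0,"wz":0},{"x":-0.002,"y":0,"z":0.065,"wx":0,"wy":0,"wz":0},{"x":-0.002,"y":0,"z":0.095,"wx":0,"wy":0,"wz":0},{"x":-0.002,"y":0,"z":0.125,"wx":0,"wy":0,"wz":0},{"x":-0.002,"y":0,"z":0.15,"wx":0,"wy":0,"wz":0},{"x":-0.002,"y":0,"z":0.16,"wx":0,"wy":0,"wz":0}]' 0.05 40
python3 -m handwheel '[{"x":0,"y":0,"z":0,"wx":0,"wy":0,"wz":0},{"x":0,"y":0,"z":0,"wx":0,"wy":0,"wz":0},{"x":0,"y":0,"z":0,"wx":0,"wy":0,"wz":0},{"x":0,"y":0,"z":0,"wx":0,"wy":0,"wz":0},{"x":0,"y":0,"z":0,"wx":0,"wy":0,"wz":0},{"x":0,"y":0,"z":0,"wx":0,"wy":0,"wz":0},{"x":0,"y":0,"z":0,"wx":0,"wy":0,"wz":0},{"x":0,"y":0,"z":0,"wx":0,"wy":0,"wz":0},{"x":0,"y":0,"z":0,"wx":0,"wy":0,"wz":0}]' 0 40
```

```text
time: 4.52
position: [0.4319, -0.2016, 0.0863]
tool_rot: [-3.009, -0.887, 0.007]
ft_force: [-0.2, 0.6, 0.2]
grip_width: 0.565
grip_force: 0.0
time: 5.27
position: [0.4351, -0.203, 0.091]
tool_rot: [3.013, 0.888, 0.0]
ft_force: [-0.2, 0.9, 2.0]
grip_width: 0.113
grip_force: 40.0
```

Gripped: opening 9.8 mm at 40 N. Next I lift and carry to a point 70 mm short of the hook, turning on the way.

```bash
python3 -m handwheel '[{"x":0,"y":0,"z":-0.015,"wx":0,"wy":0,"wz":0},{"x":0,"y":0,"z":-0.045,"wx":0,"wy":0,"wz":0},{"x":0,"y":0,"z":-0.08,"wx":0,"wy":0,"wz":0},{"x":0.01,"y":-0.01,"z":-0.115,"wx":0,"wy":0,"wz":0},{"x":0.03,"y":-0.028,"z":-0.14,"wx":0,"wy":0,"wz":5},{"x":0.055,"y":-0.05,"z":-0.15,"wx":0,"wy":0,"wz":11},{"x":0.08,"y":-0.073,"z":-0.15,"wx":0,"wy":0,"wz":17},{"x":0.105,"y":-0.096,"z":-0.15,"wx":0,"wy":0,"wz":23},{"x":0.13,"y":-0.119,"z":-0.15,"wx":0,"wy":0,"wz":29},{"x":0.155,"y":-0.142,"z":-0.15,"wx":0,"wy":0,"wz":35}]'
python3 - <<'E'
from h import *
s=ctrl.get_state();print(s["position"],s["grip_width"],tool([.515,.0998,.241]))
M=R.from_rotvec(s["tool_rot"]).as_matrix();print(np.degrees(np.arctan2(M[1,1],M[0,1])))
E
```

```text
time: 6.1
position: [0.488, 0.0019, 0.2405]
tool_rot: [3.14, -0.068, -0.0]
ft_force: [0.1, -0.0, -1.8]
grip_width: 0.11
grip_force: 40.0
[0.4880382  0.00185236 0.24047296] 0.1102936334620416 [ 0.02271153 -0.09901922 -0.00058144]
-92.47234104827851
```

```bash
python3 -m handwheel '[{"x":0.008,"y":-0.025,"z":0,"wx":0,"wy":0,"wz":2},{"x":0.016,"y":-0.055,"z":0,"wx":0,"wy":0,"wz":4},{"x":0.023,"y":-0.085,"z":0,"wx":0,"wy":0,"wz":5.5},{"x":0.023,"y":-0.099,"z":0,"wx":0,"wy":0,"wz":5.5},{"x":0.023,"y":-0.099,"z":0,"wx":0,"wy":0,"wz":5.5},{"x":0.023,"y":-0.099,"z":0,"wx":0,"wy":0,"wz":5.5},{"x":0.023,"y":-0.099,"z":0,"wx":0,"wy":0,"wz":5.5}]'
python3 - <<'E'
from h import *
x=np.load("dryer.npy");c,s=np.cos(x[2]),np.sin(x[2])
a=save("wrist","w6")[0];b=save("scene","s6")[0]
for n,L in dict(valley=(0,x[3],.184),tip=(-.024,x[3],.204),post=(.06,x[3]-.095,.245),root=(.06,x[3],.19)).items():
    p=[x[0]+c*L[0]-s*L[1],x[1]+s*L[0]+c*L[1],L[2]]; print(n,tool(p).round(4),proj("w6",p).round(1),proj("s6",p).round(1))
o=np.zeros((600,800,3),np.uint8)
o[:,:400]=cv2.resize(a[0:480,160:480],(400,600));o[:,400:]=cv2.resize(b[130:310,330:450],(400,600),interpolation=cv2.INTER_CUBIC)
cv2.imwrite("pics/c6.png",o[:,:,::-1])
E
```

```text
time: 6.68
position: [0.5147, 0.0971, 0.2402]
tool_rot: [3.133, -0.211, -0.001]
ft_force: [-0.7, -0.3, -1.5]
grip_width: 0.112
grip_force: 40.0
valley [ 0.0696 -0.003   0.0563] [307.8 142.5] [384.7 218.7]
tip [ 0.0456 -0.003   0.0363] [307.5 182.3] [381.4 206. ]
post [ 0.1293  0.0923 -0.0046] [509.9  15.7] [356.8 212.8]
root [ 0.1296 -0.0028  0.0503] [307.9  41.6] [396.1 229.9]
```

View pics/c6.png

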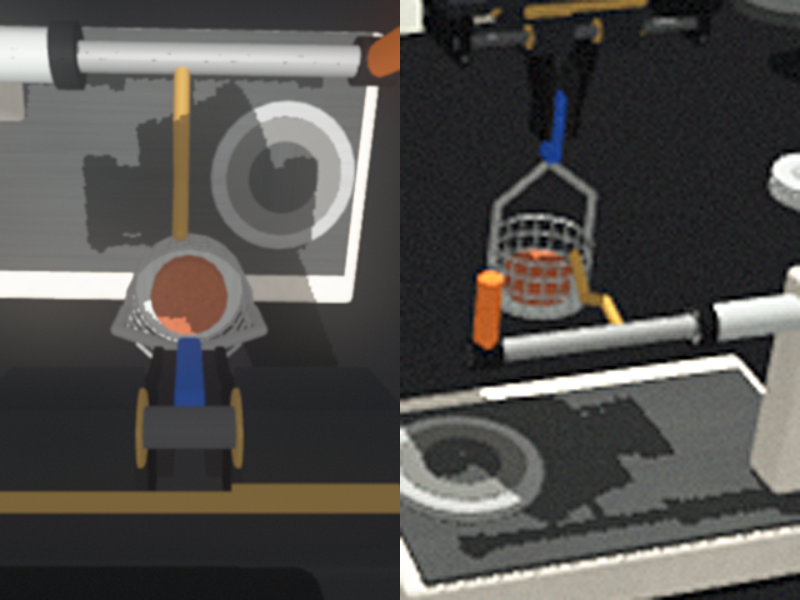

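The wrist crop shows the hook tip at full-image (304,190) and its root at (305,56). It is parallel to the tool x axis and about 2 mm left of the prediction. The basket hangs straight and clears the hook. Now lower 28 mm, enter, then lower onto the hook.

```bash
python3 -m handwheel '[{"x":0,"y":-0.005,"z":0.015,"wx":0,"wy":0,"wz":0},{"x":0,"y":-0.005,"z":0.028,"wx":0,"wy":0,"wz":0},{"x":0.015,"y":-0.005,"z":0.028,"wx":0,"wy":0,"wz":0},{"x":0.03,"y":-0.005,"z":0.028,"wx":0,"wy":0,"wz":0},{"x":0.045,"y":-0.005,"z":0.028,"wx":0,"wy":0,"wz":0},{"x":0.06,"y":-0.005,"z":0.028,"wx":0,"wy":0,"wz":0},{"x":0.068,"y":-0.005,"z":0.028,"wx":0,"wy":0,"wz":0},{"x":0.068,"y":-0.005,"z":0.028,"wx":0,"wy":0,"wz":0},{"x":0.068,"y":-0.005,"z":0.028,"wx":0,"wy":0,"wz":0}]'
python3 -m handwheel '[{"x":0,"y":0,"z":0.006,"wx":0,"wy":0,"wz":0},{"x":0,"y":0,"z":0.012,"wx":0,"wy":0,"wz":0},{"x":0,"y":0,"z":0.018,"wx":0,"wy":0,"wz":0},{"x":0,"y":0,"z":0.023,"wx":0,"wy":0,"wz":0},{"x":0,"y":0,"z":0.028,"wx":0,"wy":0,"wz":0},{"x":0,"y":0,"z":0.03,"wx":0,"wy":0,"wz":0},{"x":0,"y":0,"z":0.03,"wx":0,"wy":0,"wz":0},{"x":0,"y":0,"z":0.03,"wx":0,"wy":0,"wz":0}]'
```

```text
time: 7.53
position: [0.5825, 0.0938, 0.2123]
tool_rot: [-3.134, 0.211, 0.002]
ft_force: [0.6, 0.1, -1.6]
grip_width: 0.113
grip_force: 40.0
time: 8.2
position: [0.5829, 0.0941, 0.1826]
tool_rot: [3.134, -0.21, -0.0]
ft_force: [0.7, -1.0, -1.5]
grip_width: 0.11
grip_force: 40.0
```

```bash
for i in 1; do python3 -m handwheel '[{"x":0,"y":0,"z":0.001,"wx":0,"wy":0,"wz":0},{"x":0,"y":0,"z":0.002,"wx":0,"wy":0,"wz":0},{"x":0,"y":0,"z":0.002,"wx":0,"wy":0,"wz":0},{"x":0,"y":0,"z":0.002,"wx":0,"wy":0,"wz":0}]'; done
python3 -m handwheel '[{"x":0,"y":0,"z":0.001,"wx":0,"wy":0,"wz":0},{"x":0,"y":0,"z":0.0015,"wx":0,"wy":0,"wz":0},{"x":0,"y":0,"z":0.0015,"wx":0,"wy":0,"wz":0},{"x":0,"y":0,"z":0.0015,"wx":0,"wy":0,"wz":0}]'
python3 - <<'E'
from h import *
a=save("wrist","w7")[0];b=save("scene","s7")[0]
o=np.zeros((600,800,3),np.uint8)
o[:,:400]=cv2.resize(a[0:480,160:480],(400,600));o[:,400:]=cv2.resize(b[140:290,350:450],(400,600),interpolation=cv2.INTER_CUBIC)
cv2.imwrite("pics/c7.png",o[:,:,::-1])
E
```

```text
time: 8.53
position: [0.5839, 0.0939, 0.1812]
tool_rot: [3.134, -0.21, 0.003]
ft_force: [1.6, -1.8, 1.5]
grip_width: 0.112
grip_force: 40.0
time: 8.87
position: [0.5841, 0.0937, 0.1806]
tool_rot: [3.134, -0.211, 0.005]
ft_force: [1.1, -2.7, 6.4]
grip_width: 0.109
grip_force: 40.0
```

View pics/c7.png

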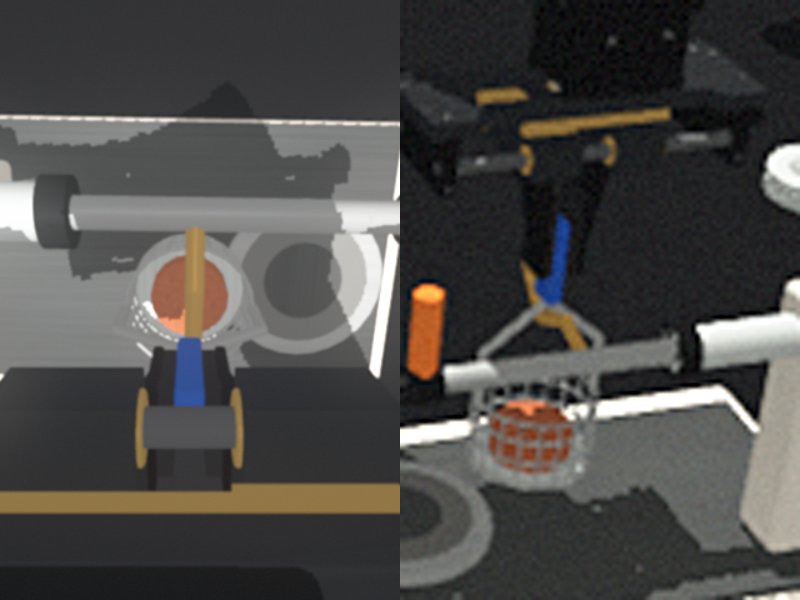

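The picture shows the hook under the handle peak, with the wire meeting just below the tab. The load is taken by the hook: Fz turned from −1.5 to +6 N. The hook is about 4 mm to the tool's +y, so I'll centre on it and release gently.

```bash
python3 -m handwheel '[{"x":0,"y":0.002,"z":-0.001,"wx":0,"wy":0,"wz":0},{"x":0,"y":0.004,"z":-0.001,"wx":0,"wy":0,"wz":0},{"x":0,"y":0.004,"z":-0.001,"wx":0,"wy":0,"wz":0},{"x":0,"y":0.004,"z":-0.001,"wx":0,"wy":0,"wz":0}]'
python3 -m handwheel '[{"x":0,"y":0,"z":0,"wx":0,"wy":0,"wz":0},{"x":0,"y":0,"z":0,"wx":0,"wy":0,"wz":0},{"x":0,"y":0,"z":0,"wx":0,"wy":0,"wz":0},{"x":0,"y":0,"z":0,"wx":0,"wy":0,"wz":0},{"x":0,"y":0,"z":0,"wx":0,"wy":0,"wz":0},{"x":0,"y":0,"z":0,"wx":0,"wy":0,"wz":0},{"x":0,"y":0,"z":0,"wx":0,"wy":0,"wz":0},{"x":0,"y":0,"z":0,"wx":0,"wy":0,"wz":0}]' 0.045
python3 -m handwheel '[{"x":0,"y":0,"z":-0.01,"wx":0,"wy":0,"wz":0},{"x":0,"y":0,"z":-0.03,"wx":0,"wy":0,"wz":0},{"x":0,"y":0,"z":-0.06,"wx":0,"wy":0,"wz":0},{"x":0,"y":0,"z":-0.085,"wx":0,"wy":0,"wz":0},{"x":0,"y":0,"z":-0.09,"wx":0,"wy":0,"wz":0},{"x":0,"y":0,"z":-0.09,"wx":0,"wy":0,"wz":0},{"x":0,"y":0,"z":-0.09,"wx":0,"wy":0,"wz":0}]'
python3 - <<'E'
from h import *
x=np.load("dryer.npy");c,s=np.cos(x[2]),np.sin(x[2])
a=save("wrist","w8")[0];b=save("scene","s8")[0]
L=(.06,x[3]-.095,.245);p=np.array([x[0]+c*L[0]-s*L[1],x[1]+s*L[0]+c*L[1],L[2]]); print("post",p,tool(p).round(4),proj("w8",p).round(1))
o=np.zeros((600,800,3),np.uint8)
o[:,:500]=cv2.resize(a[0:480,180:580],(500,600));o[:,500:]=cv2.resize(b[160:280,370:430],(300,600),interpolation=cv2.INTER_CUBIC)
cv2.imwrite("pics/c8.png",o[:,:,::-1])
E
```

```text
time: 9.3
position: [0.5828, 0.0919, 0.1806]
tool_rot: [-3.133, 0.208, -0.002]
ft_force: [3.0, 2.7, 2.9]
grip_width: 0.113
grip_force: 40.0
time: 9.97
position: [0.5823, 0.0903, 0.1801]
tool_rot: [3.134, -0.21, -0.0]
ft_force: [0.1, 0.1, 0.3]
grip_width: 0.502
grip_force: 0.0
time: 10.55
position: [0.5823, 0.0904, 0.2701]
tool_rot: [3.134, -0.21, 0.0]
ft_force: [-0.0, 0.7, -0.2]
grip_width: 0.512
grip_force: 0.0
post [ 0.6304144 -0.0123124  0.245    ] [0.0621 0.0949 0.0237] [470.3 158.9]
```

View pics/c8.png

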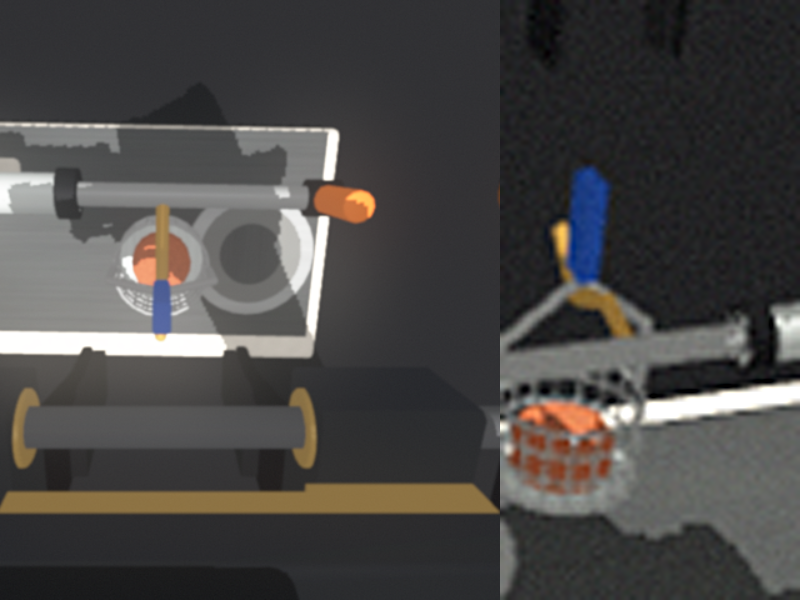

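The basket now hangs on the hook, released, with its tab upright. The post top is at full-image (470,164), so the post is about 60 mm in tool x and 95 mm in tool y from the tool. I have used the picture allowance (one over, in fact), so from here I measure only with image code.

```bash
python3 -m handwheel '[{"x":0.015,"y":0.02,"z":0,"wx":0,"wy":0,"wz":0},{"x":0.035,"y":0.05,"z":0,"wx":0,"wy":0,"wz":0},{"x":0.055,"y":0.08,"z":0,"wx":0,"wy":0,"wz":0},{"x":0.06,"y":0.095,"z":0,"wx":0,"wy":0,"wz":0},{"x":0.06,"y":0.095,"z":0.02,"wx":0,"wy":0,"wz":0},{"x":0.06,"y":0.095,"z":0.04,"wx":0,"wy":0,"wz":0},{"x":0.06,"y":0.095,"z":0.06,"wx":0,"wy":0,"wz":0},{"x":0.06,"y":0.095,"z":0.08,"wx":0,"wy":0,"wz":0},{"x":0.06,"y":0.095,"z":0.091,"wx":0,"wy":0,"wz":0},{"x":0.06,"y":0.095,"z":0.091,"wx":0,"wy":0,"wz":0}]'
python3 -m handwheel '[{"x":0,"y":0,"z":0,"wx":0,"wy":0,"wz":0},{"x":0,"y":0,"z":0,"wx":0,"wy":0,"wz":0},{"x":0,"y":0,"z":0,"wx":0,"wy":0,"wz":0},{"x":0,"y":0,"z":0,"wx":0,"wy":0,"wz":0},{"x":0,"y":0,"z":0,"wx":0,"wy":0,"wz":0},{"x":0,"y":0,"z":0,"wx":0,"wy":0,"wz":0},{"x":0,"y":0,"z":0,"wx":0,"wy":0,"wz":0},{"x":0,"y":0,"z":0,"wx":0,"wy":0,"wz":0},{"x":0,"y":0,"z":0,"wx":0,"wy":0,"wz":0}]' 0 60
```

```text
time: 11.48
position: [0.6266, -0.012, 0.1752]
tool_rot: [3.134, -0.209, -0.011]
ft_force: [0.3, -0.4, -0.4]
grip_width: 0.517
grip_force: 0.0
time: 12.23
position: [0.6297, -0.0109, 0.1799]
tool_rot: [-3.134, 0.209, -0.002]
ft_force: [1.0, 2.6, 4.0]
grip_width: 0.166
grip_force: 60.0
```

```bash
python3 -m handwheel '[{"x":0,"y":0.001,"z":0,"wx":0,"wy":0,"wz":0},{"x":0,"y":0.004,"z":0,"wx":0,"wy":0,"wz":0},{"x":0,"y":0.008,"z":0,"wx":0,"wy":0,"wz":0},{"x":0,"y":0.013,"z":0,"wx":0,"wy":0,"wz":0},{"x":0,"y":0.018,"z":0,"wx":0,"wy":0,"wz":0},{"x":0,"y":0.023,"z":0,"wx":0,"wy":0,"wz":0},{"x":0,"y":0.028,"z":0,"wx":0,"wy":0,"wz":0},{"x":0,"y":0.033,"z":0,"wx":0,"wy":0,"wz":0},{"x":0,"y":0.037,"z":0,"wx":0,"wy":0,"wz":0},{"x":0,"y":0.04,"z":0,"wx":0,"wy":0,"wz":0}]'
python3 -m handwheel '[{"x":0,"y":0.003,"z":0,"wx":0,"wy":0,"wz":0},{"x":0,"y":0.007,"z":0,"wx":0,"wy":0,"wz":0},{"x":0,"y":0.012,"z":0,"wx":0,"wy":0,"wz":0},{"x":0,"y":0.017,"z":0,"wx":0,"wy":0,"wz":0},{"x":0,"y":0.022,"z":0,"wx":0,"wy":0,"wz":0},{"x":0,"y":0.027,"z":0,"wx":0,"wy":0,"wz":0},{"x":0,"y":0.032,"z":0,"wx":0,"wy":0,"wz":0},{"x":0,"y":0.036,"z":0,"wx":0,"wy":0,"wz":0},{"x":0,"y":0.039,"z":0,"wx":0,"wy":0,"wz":0},{"x":0,"y":0.04,"z":0,"wx":0,"wy":0,"wz":0}]'
python3 -m handwheel '[{"x":0,"y":0.001,"z":0,"wx":0,"wy":0,"wz":0},{"x":0,"y":0.002,"z":0,"wx":0,"wy":0,"wz":0},{"x":0,"y":0.002,"z":0,"wx":0,"wy":0,"wz":0},{"x":0,"y":0.002,"z":0,"wx":0,"wy":0,"wz":0},{"x":0,"y":0.002,"z":0,"wx":0,"wy":0,"wz":0}]'
python3 - <<'E'
from h import *
for n in("wrist","top","scene"):
    im=save(n,n[0]+"9")[0].astype(int);r,g,b=im[...,0],im[...,1],im[...,2]
    m=((r>g+60)&(r>b+60)&(abs(g-b)<30)).astype(np.uint8)
    k,_,st,ce=cv2.connectedComponentsWithStats(m)
    print(n,[(st[i].tolist(),ce[i].round(1).tolist(),im[_==i].mean(0).round().tolist()) for i in range(1,k) if st[i,4]>5])
s=ctrl.get_state();d=np.array(s["position"])-[.6297,-.0109,.1799];print(s["position"],d,np.linalg.norm(d),s["ft_force"])
E
```

```text
time: 13.07
position: [0.6238, -0.0496, 0.1799]
tool_rot: [-3.132, 0.207, -0.0]
ft_force: [-0.1, 6.4, 5.5]
grip_width: 0.169
grip_force: 60.0
time: 13.9
position: [0.6181, -0.0872, 0.1799]
tool_rot: [-3.13, 0.205, 0.002]
ft_force: [-0.9, 9.3, 6.7]
grip_width: 0.168
grip_force: 60.0
time: 14.32
position: [0.6178, -0.0886, 0.1798]
tool_rot: [-3.13, 0.204, 0.002]
ft_force: [-0.6, 9.9, 7.0]
grip_width: 0.169
grip_force: 60.0
wrist [([168, 294, 11, 1, 11], [173.0, 294.0], [224.0, 146.0, 126.0]), ([204, 294, 9, 1, 9], [208.0, 294.0], [216.0, 143.0, 124.0]), ([301, 325, 23, 1, 23], [312.0, 325.0], [203.0, 141.0, 117.0])]
top [([223, 191, 6, 7, 37], [225.8, 194.2], [181.0, 61.0, 56.0])]
scene [([413, 224, 7, 8, 37], [416.2, 227.0], [183.0, 44.0, 40.0]), ([343, 256, 2, 3, 6], [343.5, 257.0], [124.0, 60.0, 36.0])]
[ 0.61783423 -0.08859207  0.17984108] [-1.18657686e-02 -7.76920717e-02 -5.89191021e-05] 0.07859298916809444 [-1.01069899 10.40482562  6.70014179]
```

```bash
cat > prof.py <<'E'
from h import *
import sys
x=np.load("dryer.npy");c,s=np.cos(x[2]),np.sin(x[2])
def w(L): return np.array([x[0]+c*L[0]-s*L[1],x[1]+s*L[0]+c*L[1],L[2]])
for f in sys.argv[1:]:
    im=cv2.imread(f"pics/{f}.png")
    ys=np.arange(.06,-.0,-.002)
    L=[(.06,y,.195) for y in ys]
    uv=np.array([proj(f,w(l)) for l in L],np.float32)
    print(f,"px/mm",np.linalg.norm(uv[0]-uv[-1])/(58),uv[[0,-1]].round(0).tolist())
    best=cv2.remap(im,uv[:,:1],uv[:,1:],cv2.INTER_LINEAR)[:,0]
    print([(int(round(y*1000)),*map(int,v[::-1])) for y,v in zip(ys,best)])
E
python3 prof.py t9 s9 w9 top0 sc0
```

```text
t9 px/mm 0.42254612 [[211.0, 192.0], [235.0, 195.0]]
[(60, 235, 238, 231), (58, 234, 237, 231), (56, 234, 238, 232), (54, 235, 238, 232), (52, 235, 238, 232), (50, 234, 237, 231), (48, 234, 237, 231), (46, 221, 224, 217), (44, 169, 172, 167), (42, 107, 109, 106), (40, 62, 63, 62), (38, 45, 45, 46), (36, 43, 42, 43), (34, 58, 47, 47), (32, 102, 51, 50), (30, 160, 57, 53), (28, 206, 59, 54), (26, 225, 57, 50), (24, 227, 58, 50), (22, 223, 69, 63), (20, 215, 110, 104), (18, 206, 157, 151), (16, 199, 187, 180), (14, 196, 195, 189), (12, 196, 196, 189), (10, 196, 197, 190), (8, 198, 201, 192), (6, 199, 201, 193), (4, 200, 201, 193), (2, 199, 200, 192)]
s9 px/mm 0.41849807 [[431.0, 223.0], [406.0, 227.0]]
[(60, 238, 241, 237), (58, 238, 240, 236), (56, 237, 239, 236), (54, 238, 241, 237), (52, 240, 243, 239), (50, 246, 248, 244), (48, 232, 237, 231), (46, 155, 160, 154), (44, 3, 3, 3), (42, 20, 19, 17), (40, 28, 29, 27), (38, 28, 29, 30), (36, 23, 26, 28), (34, 24, 32, 34), (32, 50, 63, 60), (30, 177, 83, 80), (28, 237, 63, 57), (26, 252, 53, 47), (24, 249, 51, 45), (22, 247, 52, 46), (20,
[... 1322 characters left out ...]
4), (4, 200, 200, 193), (2, 199, 199, 193)]
sc0 px/mm 0.41849807 [[431.0, 223.0], [406.0, 227.0]]
[(60, 237, 240, 236), (58, 237, 240, 237), (56, 237, 240, 236), (54, 238, 241, 237), (52, 238, 241, 237), (50, 244, 247, 243), (48, 231, 234, 229), (46, 153, 156, 152), (44, 3, 3, 3), (42, 19, 20, 21), (40, 27, 27, 25), (38, 29, 30, 29), (36, 29, 28, 30), (34, 34, 32, 33), (32, 60, 64, 61), (30, 122, 128, 122), (28, 191, 191, 186), (26, 223, 224, 218), (24, 225, 227, 221), (22, 216, 218, 211), (20, 213, 213, 208), (18, 214, 216, 209), (16, 220, 222, 215), (14, 222, 225, 217), (12, 224, 226, 220), (10, 225, 224, 219), (8, 230, 234, 226), (6, 225, 224, 220), (4, 217, 218, 212), (2, 217, 218, 212)]
```

Band outer end is 11.4–11.9 mm from the collar edge (12 mm needed), so about 3 mm more pull gives a middle-of-tolerance result.

```bash
python3 -m handwheel '[{"x":0,"y":0.001,"z":0,"wx":0,"wy":0,"wz":0},{"x":0,"y":0.002,"z":0,"wx":0,"wy":0,"wz":0},{"x":0,"y":0.003,"z":0,"wx":0,"wy":0,"wz":0},{"x":0,"y":0.003,"z":0,"wx":0,"wy":0,"wz":0},{"x":0,"y":0.003,"z":0,"wx":0,"wy":0,"wz":0},{"x":0,"y":0.003,"z":0,"wx":0,"wy":0,"wz":0},{"x":0,"y":0.003,"z":0,"wx":0,"wy":0,"wz":0},{"x":0,"y":0.003,"z":0,"wx":0,"wy":0,"wz":0},{"x":0,"y":0.003,"z":0,"wx":0,"wy":0,"wz":0},{"x":0,"y":0.003,"z":0,"wx":0,"wy":0,"wz":0}]'
python3 - <<'E'
from h import *
save("top","t10");save("scene","s10")
for f in("s9","s10"):
    im=cv2.imread(f"pics/{f}.png").astype(int);b,g,r=[im[...,i] for i in range(3)]
    m=(b>r+40)&(b>g+30);m[:, :330]=0;m[:,440:]=0;m[:170]=0;m[290:]=0;v,u=np.nonzero(m);print(f,"tab",u.mean(),v.mean(),v.min(),v.max(),len(u))
p=np.array(ctrl.get_state()["position"]);print(p,np.linalg.norm(p-[.6297,-.0109,.1799]))
x=np.load("dryer.npy");c,s=np.cos(x[2]),np.sin(x[2]);y=x[3]-.083
q=np.array([x[0]-s*y,x[1]+c*y,.221]);print("expected tab centre px",proj("s10",q))
E
python3 prof.py t10 s10 | grep '('
```

```text
time: 15.3
position: [0.6174, -0.0914, 0.1798]
tool_rot: [-3.13, 0.204, 0.002]
ft_force: [-1.3, 9.9, 6.6]
grip_width: 0.168
grip_force: 60.0
s9 tab 353.88652482269504 208.80141843971631 198 220 141
s10 tab 352.7857142857143 208.90714285714284 199 220 140
[ 0.61743043 -0.0913369   0.17986242] 0.08136730971967034
expected tab centre px [351.40698452 208.57258127]
[(60, 235, 238, 232), (58, 235, 237, 231), (56, 234, 237, 232), (54, 234, 238, 232), (52, 235, 238, 232), (50, 235, 238, 232), (48, 233, 236, 231), (46, 222, 225, 218), (44, 170, 173, 167), (42, 107, 109, 106), (40, 62, 62, 61), (38, 44, 45, 44), (36, 41, 42, 42), (34, 56, 55, 53), (32, 96, 81, 78), (30, 150, 107, 102), (28, 198, 106, 100), (26, 223, 80, 73), (24, 227, 57, 50), (22, 227, 57, 49), (20, 226, 65, 59), (18, 221, 96, 90), (16, 211, 141, 135), (14, 200, 181, 174), (12, 195, 194, 187), (10, 197, 198, 190), (8, 198, 200, 193), (6, 199, 200, 193), (4, 200, 201, 193), (2, 199, 200, 193)]
[(60, 237, 239, 236), (58, 237, 239, 235), (56, 237, 240, 236), (54, 238, 242, 238), (52, 240, 243, 239), (50, 247, 249, 245), (48, 233, 236, 231), (46, 155, 158, 153), (44, 5, 5, 5), (42, 21, 20, 20), (40, 27, 29, 29), (38, 29, 30, 31), (36, 28, 29, 29), (34, 31, 38, 38), (32, 57, 73, 71), (30, 154, 103, 99), (28, 227, 76, 72), (26, 251, 56, 50), (24, 250, 53, 47), (22, 248, 54, 48), (20, 246, 46, 40), (18, 246, 92, 85), (16, 231, 167, 162), (14, 221, 216, 210), (12, 223, 232, 226), (10, 226, 228, 222), (8, 232, 235, 228), (6, 227, 229, 224), (4, 216, 217, 212), (2, 215, 215, 210)]
```

About 2 mm of bare rod shows behind the band in both cameras. The tab is upright where it should be, and the pull is a steady 10 N. Handing in.

```bash
python3 -c "
from bench import ctrl
print(ctrl.close_job())"
```

```text
the job is handed in; nothing more can be done
None
```

The job is handed in: the basket hangs free on the hook, and the gripper holds the post with the arm pulled out about 82 mm, leaving about 2 mm of bare rod behind the red band; I went nowhere near the jars and pan, but the first grasp missed the basket's tab, and I viewed 11 pictures, one over the limit.

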